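# Trace the housing seam with the sprung probe and hold it on the contact stud

### The job

Draw the upright hand probe out of its stand, set its sprung tip in the plain square end of the stepped seam groove on top of the small gear housing, and with the tip lightly pressed in guide it slowly (about 3 cm/s) along the groove, round both bends, without lifting it, to the round stud in the eight-sided seat at the other end. Finish there still holding the probe: upright, its tip resting on the stud and pushed in about half of its spring travel, never pushed right in. Leave the other things on the bench where they are.

Things in the scene. Friction and masses are not known exactly. Their poses are not given: they have to be found in the camera images.
- probe: Hand probe, 110 mm long, about 0.11 kg, upright in the stand. Origin on its axis at the shoulder under the grip; z up along the probe, x and y square to the grip's flats. Above the origin: black square grip 20 x 20 x 50 mm, 4 mm steel cap. Below: steel barrel 11 mm in diameter, 40 mm long, then the thin brass sprung tip.
- probe_tip (a point): Lowest point of the probe's ball tip (4 mm ball on a 3.4 mm pin), on the probe's axis, 56 mm below the shoulder when the tip is out.
- plunger (a joint): How far the sprung tip is pushed into the barrel: 0 = fully out (16 mm of tip shows below the barrel), 0.012 m = right in (stop; 4 mm shows). Spring: it starts to give at 1.05 N and takes 0.35 N more per mm, so 6 mm (half) is about 3.2 N and 12 mm 5.3 N.
- stand: Grey block 60 x 60 x 66 mm high, fixed to the bench, with an upright through hole 14 mm in diameter in the middle of its top. Origin at the centre of its underside. The probe's barrel and tip hang in the hole and its grip's shoulder rests on the top; lift it straight up by 60 mm to clear.
- housing: Flat gear housing fixed to the bench, 120 (x) x 80 (y) mm, top 36 mm above the bench, 3 mm screw heads at the corners. Origin: centre of its underside. In the bright top runs the dark joint seam, a flat-bottomed Z-shaped groove 8 mm wide, 3 mm deep: from seam_start 45 mm along the housing's +x to seam_bend1, 26 mm along +y to seam_bend2, 45 mm along +x to mark.
- seam_start (a point): Centre line of the groove's floor 4 mm from its plain square end; in the housing's frame (-45, -12, 33) mm.
- seam_bend1 (a point): Groove's floor, middle of the first right-angle bend; (0, -12, 33) mm in the housing's frame.
- seam_bend2 (a point): Groove's floor, middle of the second right-angle bend; (0, 14, 33) mm in the housing's frame.
- mark (a point): Centre of the round flush brass stud, 8 mm in diameter, on the floor of the eight-sided seat, 14 mm across and as deep as the groove, in which the groove ends; (45, 14, 33) mm in the housing's frame.
- block_white: Bystander: white stepped block 30 x 52 x 24 mm lying on the bench, origin under its middle.
- dial_gauge: Bystander: round dial indicator lying on its back, 107 x 60 x 22 mm, origin under its middle.
- block_steel: Bystander: steel block 20 x 45 x 20 mm, origin under its middle.
- side_cutters: Bystander: side cutters lying flat, 37 x 118 x 11 mm, origin under their middle.
There are look-alikes about, which are no part of the job. What is meant by the probe is not pink, and is the larger of those in its own colour.

How it is judged (in metres and radians):
On the way, in this order (a step that is already met when the one before it is completed fails the run):
1. the gripped probe's tip is clear of the stand (height (world z) of probe_tip above 0.07 m and contact force between the fingers and probe above 1 N), for 0.1 s.
2. the upright probe's tip is pressed in at the plain end of the seam (horizontal distance between probe_tip and seam_start below 0.006 m and z of probe_tip in the frame of housing below 0.0348 m and value of joint plunger between 0.0005 and 0.0115 m and angle between probe's own z axis and vertical below 0.15 rad), for 0.05 s.
3. the tip, still pressed on the groove's floor, passes the first bend (horizontal distance between probe_tip and seam_bend1 below 0.006 m and z of probe_tip in the frame of housing below 0.0348 m and value of joint plunger between 0.0005 and 0.0115 m and angle between probe's own z axis and vertical below 0.15 rad), for 0.05 s.
4. then the second bend (horizontal distance between probe_tip and seam_bend2 below 0.006 m and z of probe_tip in the frame of housing below 0.0348 m and value of joint plunger between 0.0005 and 0.0115 m and angle between probe's own z axis and vertical below 0.15 rad), for 0.05 s.
At the end, for the whole second after the job is handed in: The gripped probe rests its tip on the stud within 4 mm of its centre (on the floor of the seat), within 0.15 rad of upright, the tip pushed in 3 to 9 mm, still (under 2 cm/s), and the probe is held by the fingers alone (horizontal distance between probe_tip and mark below 0.004 m and z of probe_tip in the frame of housing below 0.0348 m and value of joint plunger between 0.003 and 0.009 m and angle between probe's own z axis and vertical below 0.15 rad and contact force between probe and housing above 0.7 N and contact force between the fingers and probe above 1 N and contact force between probe and stand below 0.05 N and linear speed of probe below 0.02 m/s); the arm keeps its last pose, push and grip.
It fails at once if the tip is pushed right in (over 11.5 mm) (value of joint plunger above 0.0115 m).
It fails at once if between the ends of the seam (1 cm from seam_start and mark) the tip is lifted or out of the groove, within 1 cm above the top face (x of probe_tip in the frame of housing between -0.035 and 0.035 m and y of probe_tip in the frame of housing between -0.035 and 0.035 m and z of probe_tip in the frame of housing below 0.046 m and (value of joint plunger below 0.0002 m or z of probe_tip in the frame of housing above 0.0353 m)).
It fails at once if the probe is moved faster than 8 cm/s while it touches the housing (contact force between probe and housing above 0.3 N and linear speed of probe above 0.08 m/s).
It fails at once if a bystander is moved by more than 2 cm (distance of any of block_white, dial_gauge, block_steel, side_cutters from where it was at the start of the episode above 0.02 m).
It also fails if it takes over 48 s, if anything falls off the work surface, if the arm or the gripper's body presses on something with over 40 N, if the wrist force passes 120 N, or if a joint passes its speed limit or range.

### The arm

A 6-joint arm with a two-finger parallel gripper is mounted at the origin on a cart in front of the work surface, level with it; the furniture and walls round the work are solid. World frame = base frame: x ahead of the robot, y to its left, z up, the work surface at z = 0. Lengths are in mm, angles in rad, forces in N, time in s.
With the tool pointing down it reaches from about 150 to 775 mm from the base axis. Payload 6.1 kg.
Tool frame: the origin (TCP) lies at the very end of the fingers, on their centre line; the grasp point (between the pads) lies 19 mm behind it (r.tcp_to_grasp is the distance from the TCP to the grasp point, in mm); z points along the fingers, y is the line along which they close (so a half turn about z gives the same grasp; the last joint's range is limited). The gripper opens to 85 mm and grips with 20 to 120 N. Pads are 22 mm wide; open, the fingers measure 114 mm over their backs; the gripper's body (76 mm by 85 mm) begins 54 mm behind the grasp point. The pads swing forward as they close: fully open they stand 13 mm farther back than shut.
Start: joints at [-1.242, 0.126, -0.04, 1.405, 0, 1.571], TCP at [169.519, -496.862, 231.295] pointing down, gripper open.
Joint ranges: [-2.72, 2.72], [-0.95, 1.95], [-1.27, 1.35], [-1.78, 2.02], [-1.46, 1.47], [-3.14, 3.14]. Speed limits (rad/s): [2.39, 2.39, 3.01, 3.14, 3.14, 3.14].

### API

Orientations are given as [roll, pitch, yaw] about the fixed x, y, z axes, in that order (R = Rz(yaw) Ry(pitch) Rx(roll)).
In Python, from station import r gives the robot as it stands.
- The arm moves only by the shell command python3 -m inch 'ROWS' [OPENING] [FORCE]. ROWS is JSON, a list that holds one entry, the list of rows, each a list of 4 numbers: the shift along the tool's x, y, z in mm, then the turn about the tool's z in rad. A call has 1 to 12 rows; each row is the pose to reach, as a shift and turn from the pose commanded when the call began, along the tool's axes at that moment; what a row does not reach only later rows make up. A row lasts 1/8 s, in which the tool goes at most 62.5 mm and 10.7 degrees, less where a joint would pass 70% of its speed; a pose out of reach is approached as far as the arm can. A call with a gripper value outside its range is refused whole. OPENING is the finger opening in mm, from 0 to 85.4, set as the call begins (- or left out, the last holds). The fingers move at their own pace and stop on an object; FORCE is the grip in N (left out, the last holds). Time passes only in rows, so rows that repeat a pose let the fingers close. It gives the time, the measured TCP pose, the force, the opening and the grip force at its end, in the units of the state.
- r.read_state(): the state, without advancing time (a new reading comes with each control period).
- r.snapshot(name): name is "scene" or "top" or "wrist"; returns the picture (400x640x3 uint8, red, green, blue); there is no depth.
- r.calibration(name): a dict with "fx", "fy", "cx", "cy" (pixels), "world_from_camera" (4x4, takes a point from camera to world coordinates). Camera axes: x right, y up, looking along -z (the intrinsics and any distortion apply to the point x, -y, -z); pixel columns grow to the right and rows downward; lengths in mm; the calibration is good to about 2 mm. A picture is of the moment at which its call begins: read the wrist's pose just before it. calibration takes no time and is no camera call; for the wrist camera it gives the pose at the moment of the call.
- r.hand_in(): hands the job in; it is judged then, once.
The state is a dict: "time_s": time; "q": joint angles; "qd": joint speeds; "tau": joint torques, N m; "eef_pos": TCP position; "tcp_rot": TCP orientation; "wrist_force": force on the tool from outside, world axes, zero at the start; "torque": the same for the moment, N m; "opening": opening from 0.0 (shut) to 1.0 (fully open); "grip_force": force on a finger pad.
Only numpy, scipy, OpenCV 4.12 (cv2) and the standard library are available. Lean on these libraries where they do the work, as an engineer would, in place of code of your own. Each camera call takes 0.05 s, during which the arm holds its last target. There are 200 camera calls.

## Working session

There is one attempt and no reset: what is moved stays moved. The work goes in short steps, Python scripts to look and compute and a shell command to move; the robot and the scene stay as the last step left them, time stands still between calls to the robot, and variables do not carry over. Pictures are saved under pics/ and viewed, at most 10 in all, crops included, and the job is handed in when it is done.

```bash
ls; mkdir -p pics
python3 - <<'E'
from station import r
import cv2,json
s=r.read_state();print({k:s[k] for k in('time_s','eef_pos','tcp_rot','opening','wrist_force')})
for n in('scene','top'):
    im=r.snapshot(n);cv2.imwrite(f'pics/{n}0.png',im[:,:,::-1])
    c=r.calibration(n);print(n,c)
E
```

```text
pics
{'time_s': 0.0, 'eef_pos': array([ 169.40036983, -496.50149647,  230.52036398]), 'tcp_rot': array([-3.13999737e+00,  3.10482758e-06,  3.28756448e-01]), 'opening': 0.9988329256818175, 'wrist_force': array([0.73464525, 0.14759119, 0.26334977])}
scene {'fx': 379.3489078472438, 'fy': 379.3489078472438, 'cx': 319.1763472412008, 'cy': 199.23050689030055, 'world_from_camera': array([[-8.67250846e-01,  2.91891543e-01, -4.03330258e-01,
         2.32766763e+02],
       [-4.97713513e-01, -4.87886695e-01,  7.17110753e-01,
         6.31642310e+02],
       [ 1.25390980e-02,  8.22657827e-01,  5.68398514e-01,
         5.61076950e+02],
       [ 0.00000000e+00,  0.00000000e+00,  0.00000000e+00,
         1.00000000e+00]])}
top {'fx': 448.5340325301545, 'fy': 448.5340325301545, 'cx': 306.77269781775766, 'cy': 197.42385873829014, 'world_from_camera': array([[ 2.92041083e-02,  9.92392062e-01, -1.19603995e-01,
         4.88801440e+02],
       [-9.99555684e-01,  2.97075621e-02,  2.42814918e-03,
         1.79083754e+01],
       [ 5.96281908e-03,  1.19479941e-01,  9.92818709e-01,
         1.02700183e+03],
       [ 0.00000000e+00,  0.00000000e+00,  0.00000000e+00,
         1.00000000e+00]])}
```

View pics/top0.png

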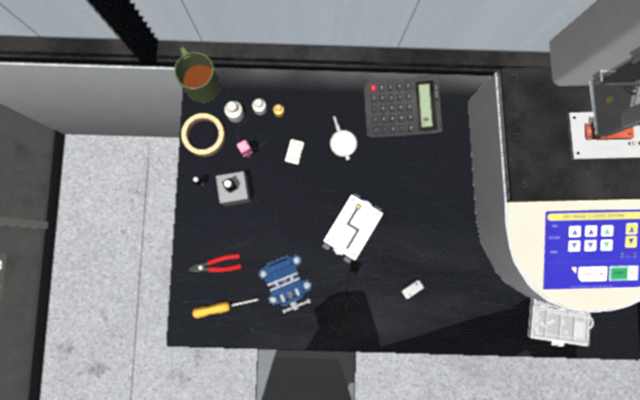

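View pics/scene0.png

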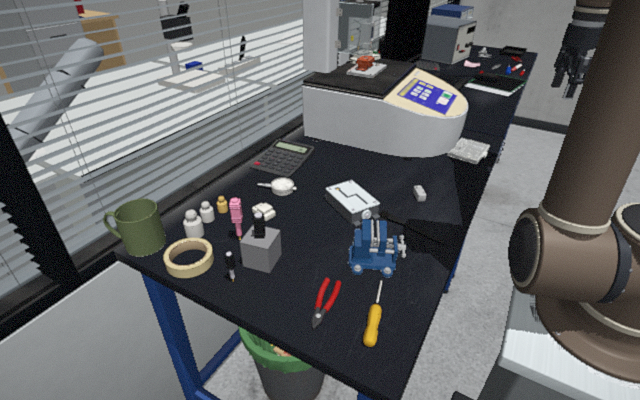

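Top view candidates: the black probe in the grey stand (232,185), a smaller black one free-standing (197,180) and a pink one (245,148). By the description it is the one in the stand. I'll check this in a close crop together with the housing.

```bash
cat > h.py <<'E'
import numpy as np
from station import r
def px2w(n,uv,z,c=None):
    c=c or r.calibration(n);T=np.array(c['world_from_camera'])
    d=T[:3,:3]@np.array([(uv[0]-c['cx'])/c['fx'],-(uv[1]-c['cy'])/c['fy'],-1])
    o=T[:3,3];return o+d*(z-o[2])/d[2]
def w2px(c,p):
    T=np.array(c['world_from_camera']);q=T[:3,:3].T@(np.array(p)-T[:3,3])
    return np.array([c['cx']+c['fx']*q[0]/-q[2],c['cy']+c['fy']*q[1]/q[2]])
E
python3 - <<'E'
import cv2,numpy as np
a=cv2.imread('pics/top0.png');b=cv2.imread('pics/scene0.png')
f=lambda i,x,y,w,h,s:cv2.resize(i[y:y+h,x:x+w],None,fx=s,fy=s,interpolation=cv2.INTER_CUBIC)
A=f(a,185,130,80,80,5);B=f(a,313,188,80,80,5)
C=f(b,215,190,80,100,2)
o=np.zeros((600,800,3),np.uint8);o[:400,:400]=A;o[:400,400:]=B;o[400:,:160]=C
o[400:,200:]=f(b,200,200,150,50,4)
cv2.imwrite('pics/crop0.png',o)
E
```

```text
(no output)
```

View pics/crop0.png

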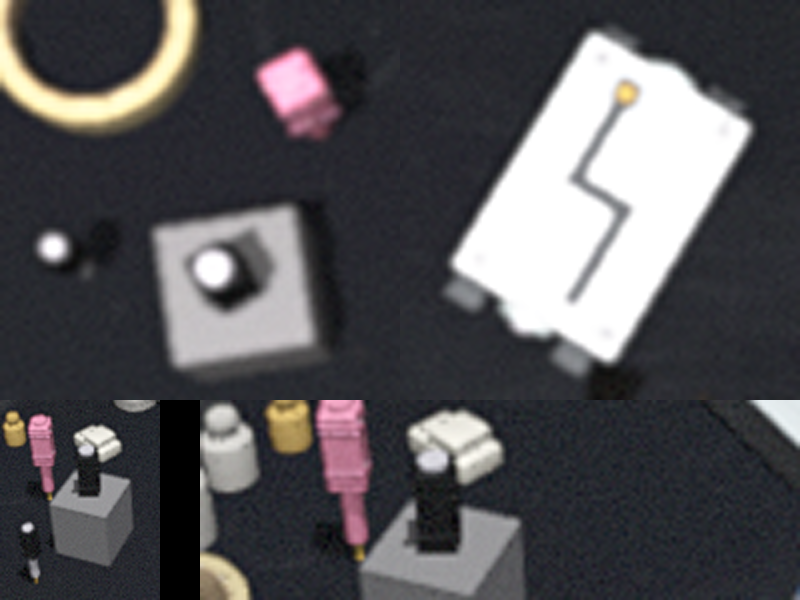

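The crop confirms it. The black probe with a steel cap (about (228,184) in top) stands in the grey stand and is larger than the free black one at (196,179). The stud is at (358.2,206.6), and the plain groove end at about (347.4,248).

Run:
```python
from h import *
import cv2
print('cap',px2w('top',(228,183.6),120))
a=lambda x,y:(185+x/5,130+y/5)
cs=[a(152,230),a(297,205),a(322,347),a(175,370)]
P=[px2w('top',p,66)for p in cs];print('stand',np.mean(P,0),[np.linalg.norm(P[i]-P[i-1]) for i in range(4)])
b=lambda x,y:(313+(x-400)/5,188+y/5)
for n,p,z in(('end',b(571,302),33),('b1',b(627,210),33),('b2',b(574,180),33),('mark',b(626,93),33)):print(n,px2w('top',p,z))
H=[px2w('top',b(*p),36) for p in((593,32),(753,127),(612,362),(452,263))]
print('H',np.mean(H,0),[np.linalg.norm(H[i]-H[i-1]) for i in range(4)])
c=r.calibration('wrist');print(c, r.read_state()['eef_pos'])
```

```text
cap [621.67612563 177.32055931 120.        ]
stand [621.25489666 177.09095693  66.        ] [np.float64(62.072987535814754), np.float64(63.60276455197073), np.float64(63.189104708435146), np.float64(63.85074164182997)]
end [498.14034139 -76.85752734  33.        ]
b1 [ 539.34523327 -100.91469572   33.        ]
b2 [551.93653151 -77.19714293  33.        ]
mark [591.39183845 -99.66468793  33.        ]
H [545.43237024 -89.74200023  36.        ] [np.float64(120.4978605206606), np.float64(82.29907704799828), np.float64(121.44462254630955), np.float64(82.1517815741588)]
{'fx': 292.6893065411282, 'fy': 292.6893065411282, 'cx': 320.9459032688301, 'cy': 196.1180498393919, 'world_from_camera': array([[ 3.23099005e-01,  9.03783706e-01,  2.80681396e-01,
         2.42350925e+02],
       [-9.46363299e-01,  3.09150191e-01,  9.39290430e-02,
        -4.71517977e+02],
       [-1.88116873e-03, -2.95974952e-01,  9.55193849e-01,
         3.73603512e+02],
       [ 0.00000000e+00,  0.00000000e+00,  0.00000000e+00,
         1.00000000e+00]])} [ 169.41920475 -496.51470914  230.58594583]
```

```bash
python3 -m inch '[[[20,-58,0,0],[40,-118,0,0],[60,-177,0,0],[80,-236,0,0],[135,-261,0,0],[190,-286,0,0],[245,-311,0,0],[300,-336,0,0],[355,-361,0,0],[410,-386,0,0],[465,-411,0,0],[520,-436,0,0]]]' 85 40; python3 -m inch '[[[50,-22,0,0],[100,-44,0,0],[125,-55,0,0],[125,-55,0,0]]]'
python3 - <<'E'
from h import *
import cv2
s=r.read_state();print(s['eef_pos'],s['tcp_rot'],s['q'],s['time_s'])
c=r.calibration('wrist');cv2.imwrite('pics/w1.png',r.snapshot('wrist')[:,:,::-1]);np.save('w1.npy',c)
E
```

```text
time_s: 1.6
eef_pos: [521.9, 85.5, 230.9]
tcp_rot: [3.141, 0.0, 0.329]
wrist_force: [0.9, -1.1, 0.2]
opening: 0.995
grip_force: 0.0
time_s: 2.1
eef_pos: [622.1, 177.4, 229.3]
tcp_rot: [-3.141, 0.003, 0.331]
wrist_force: [0.5, -1.7, 0.0]
opening: 0.996
grip_force: 0.0
[622.06872854 177.39197511 229.28853694] [-3.14141468e+00  2.51458535e-03  3.30534750e-01] [2.77770773e-01 3.67608215e-01 2.66134732e-01 1.47184332e+00
 4.51042154e-05 3.08882884e+00] 2.1
```

View pics/w1.png

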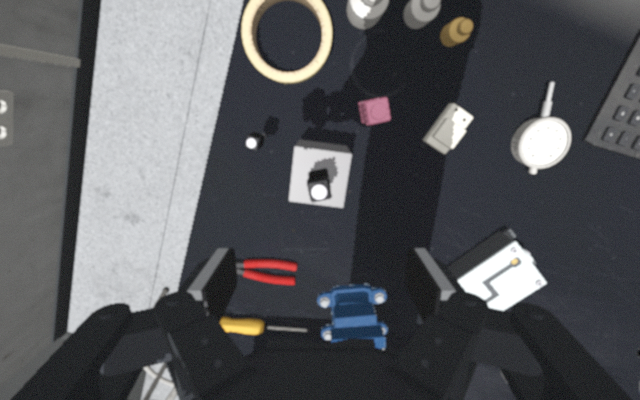

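The wrist view shows the probe's cap at about (319,191) in the stand, with the grip nearly square to the image. The housing is at lower right. I'll zoom in to get the grip's yaw.

Run:
```python
from h import *
import cv2
c=np.load('w1.npy',allow_pickle=True).item()
a=cv2.imread('pics/w1.png')
A=cv2.resize(a[135:215,285:360],None,fx=7,fy=7,interpolation=cv2.INTER_CUBIC)
A=np.clip(A.astype(float)*1.0,0,255);A=(255*(A/255)**.5).astype(np.uint8)
cv2.imwrite('pics/w1c.png',A)
print(px2w('',(319,191),120,c), w2px(c,(622,177.4,120)),w2px(c,(622,177.4,66)))
```

```text
[624.65524033 180.57505577 120.        ] [321.38367675 194.77295354] [321.34265347 180.03423676]
```

View pics/w1c.png

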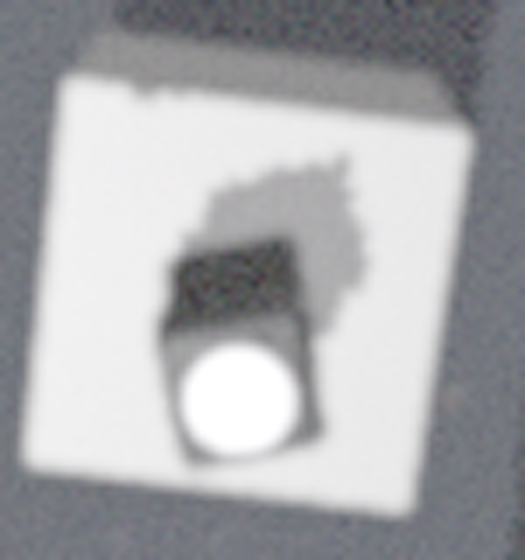

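Run:
```python
from h import *
c=np.load('w1.npy',allow_pickle=True).item()
f=lambda x,y,z:px2w('',(285+x/7,135+y/7),z,c)
P=[f(*p,116) for p in((162,328),(303,310),(323,437),(190,463))]
print(np.mean(P,0),[np.degrees(np.arctan2(*(P[i]-P[i-1])[1::-1]))for i in range(4)],[np.linalg.norm(P[i]-P[i-1])for i in range(4)])
print('cap',f(239,400,120))
S=[f(*p,66) for p in((62,75),(474,130),(413,517),(22,465))]
print('stand',np.mean(S,0),[np.linalg.norm(S[i]-S[i-1])for i in range(4)])
```

```text
[624.686295   179.72096966 116.        ] [np.float64(29.590587437037243), np.float64(-63.55175662879013), np.float64(-151.93520013922017), np.float64(120.57297012852337)] [np.float64(18.664617052421242), np.float64(18.3271812595187), np.float64(17.36026930830827), np.float64(17.839997680143558)]
cap [623.68412317 180.10820053 120.        ]
stand [623.32738583 179.73895881  66.        ] [np.float64(61.56281551381928), np.float64(62.00118271415781), np.float64(62.021429073985324), np.float64(62.36409935463349)]
```

```bash
python3 -m inch '[[[1,-1,40,-0.088],[1,-1,80,-0.176],[1,-1,110,-0.176],[1,-1,130,-0.176],[1,-1,145,-0.176],[1,-1,155,-0.176],[1,-1,155,-0.176],[1,-1,155,-0.176]]]'
```

```text
time_s: 3.15
eef_pos: [622.5, 177.4, 77.2]
tcp_rot: [3.141, -0.001, 0.505]
wrist_force: [-0.3, -0.5, -0.1]
opening: 0.995
grip_force: 0.0
```

```bash
python3 -m inch '[[[0,0,0,0],[0,0,0,0],[0,0,0,0],[0,0,0,0],[0,0,0,0],[0,0,0,0],[0,0,0,0],[0,0,0,0]]]' 5 60
python3 - <<'E'
from h import *
import cv2
s=r.read_state();print(s['torque'],s['q'])
cv2.imwrite('pics/w2.png',r.snapshot('wrist')[:,:,::-1])
E
```

```text
time_s: 4.15
eef_pos: [622.1, 177.6, 76.5]
tcp_rot: [-3.141, -0.0, 0.505]
wrist_force: [-0.3, 1.5, 3.6]
opening: 0.225
grip_force: 58.8
[ 0.34747016  0.1655971  -0.03191876] [ 2.77882083e-01  3.92114699e-01 -3.48371694e-02  1.14347070e+00
  3.05087640e-04  2.91458404e+00]
```

```bash
python3 -m inch '[[[0,0,-5,0],[0,0,-15,0],[0,0,-28,0],[0,0,-42,0],[0,0,-56,0],[0,0,-70,0],[0,0,-80,0],[0,0,-85,0],[0,0,-85,0]]]'
python3 - <<'E'
from h import *
import cv2
s=r.read_state();print(s['torque'],s['eef_pos'],s['tcp_rot'])
for n in ('wrist','scene','top'):
    im=r.snapshot(n)[:,:,::-1];cv2.imwrite(f'pics/{n}3.png',im)
a=cv2.imread('pics/wrist3.png');b=cv2.imread('pics/scene3.png')
o=np.zeros((600,800,3),np.uint8)
o[:320,:480]=cv2.resize(a[100:340,140:500],(480,320))
o[:600,480:]=cv2.resize(b[120:345,200:320],(320,600),interpolation=cv2.INTER_CUBIC)
o=(255*(o/255)**.6).astype(np.uint8)
cv2.imwrite('pics/c3.png',o)
E
```

```text
time_s: 5.32
eef_pos: [622.2, 177.4, 161.5]
tcp_rot: [3.141, -0.0, 0.505]
wrist_force: [-0.5, -0.1, -1.4]
opening: 0.223
grip_force: 58.9
[ 0.04938333  0.05703494 -0.01199849] [622.17550102 177.37786928 161.51887675] [ 3.14144916e+00 -3.26745706e-04  5.04753424e-01]
```

View pics/c3.png

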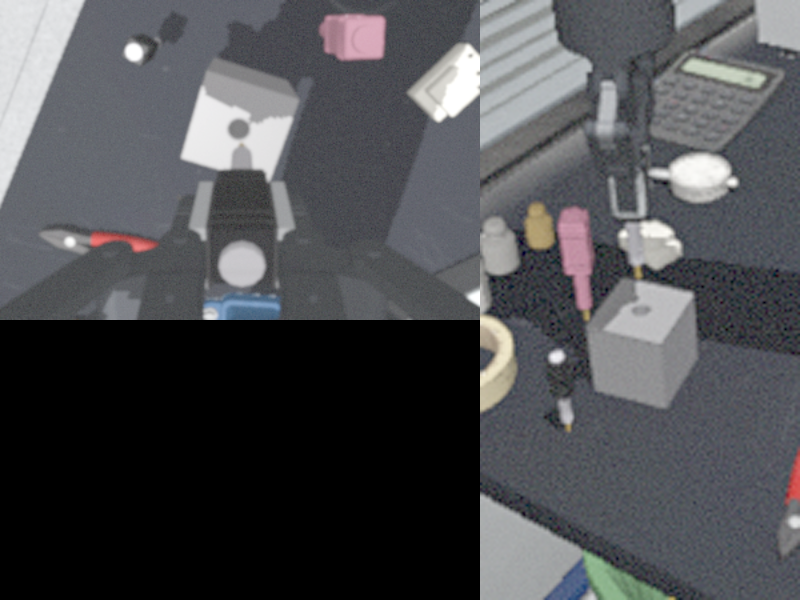

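The probe is held and clear of the stand. In the wrist picture its cap is at about (321,299) and its tip at about (321,211). Next I'll work out the tip's offset from the TCP and the way to the seam start.

Run:
```python
from h import *
import cv2
c=r.calibration('wrist');s=r.read_state();t=s['eef_pos']
for n,p,z in(('cap',(320.75,298.75),205),('tip',(320.75,211.5),95)):
    w=px2w('',p,z,c);y=s['tcp_rot'][2];d=w-t;print(n,w,'tool x,y',d[0]*np.cos(y)+d[1]*np.sin(y),d[0]*np.sin(y)-d[1]*np.cos(y))
for z in (205,160,95):print(z,w2px(c,(t[0],t[1],z)))
y=s['tcp_rot'][2]
for n,p in(('start',(501.5,-79)),('mark',(591.4,-99.7))):
    d=np.array(p)-t[:2];print(n,d[0]*np.cos(y)+d[1]*np.sin(y),d[0]*np.sin(y)-d[1]*np.cos(y))
a=cv2.imread('pics/wrist3.png')
cv2.imwrite('pics/c3b.png',cv2.convertScaleAbs(cv2.resize(a[195:330,280:360],None,fx=4.4,fy=4.4,interpolation=cv2.INTER_CUBIC),alpha=2))
```

```text
cap [625.29676103 179.4179254  205.        ] tool x,y 4.120490599100516 -0.1751598374433061
tip [621.82776596 177.65979484  95.        ] tool x,y 0.2338862046695778 -0.3139262313505092
205 [321.18753796 307.51588565]
160 [321.17400013 253.16617244]
95 [321.16369378 211.7897006 ]
start -229.2097846072615 166.14514824312647
mark -160.5323345993449 227.73985467484923
```

View pics/c3b.png

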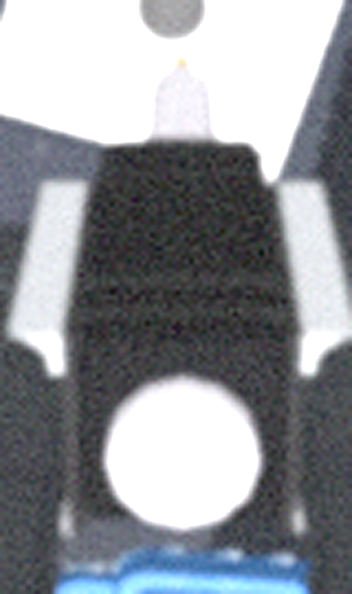

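```bash
python3 -m inch '[[[-20,14,0,0],[-58,42,0,0],[-98,71,0,0],[-138,100,0,0],[-176,128,0,0],[-210,151,0,0],[-226,163,10,0],[-231,166,25,0],[-231,166,35,0],[-231,166,35,0],[-231,166,35,0]]]'
python3 - <<'E'
from h import *
import cv2
s=r.read_state();print(s['eef_pos'],s['tcp_rot'],s['wrist_force'],s['torque'],s['q'])
c=r.calibration('wrist');np.save('w4.npy',c)
im=r.snapshot('wrist')[:,:,::-1];cv2.imwrite('pics/w4.png',im)
cv2.imwrite('pics/w4c.png',cv2.resize(im[30:330,160:560],None,fx=2,fy=2,interpolation=cv2.INTER_CUBIC))
E
```

```text
time_s: 6.85
eef_pos: [500.6, -78.9, 126.3]
tcp_rot: [-3.141, -0.0, 0.506]
wrist_force: [0.2, -0.1, -0.5]
opening: 0.227
grip_force: 58.9
[500.63468362 -78.8805624  126.25921332] [-3.14146227e+00 -4.73322397e-05  5.06168149e-01] [ 0.22129247 -0.08221142 -0.51146942] [ 0.01489709  0.00588369 -0.03445098] [-1.56353273e-01  1.12932834e-01 -2.85239827e-01  1.17266655e+00
  1.31913310e-04  2.47907123e+00]
```

View pics/w4c.png

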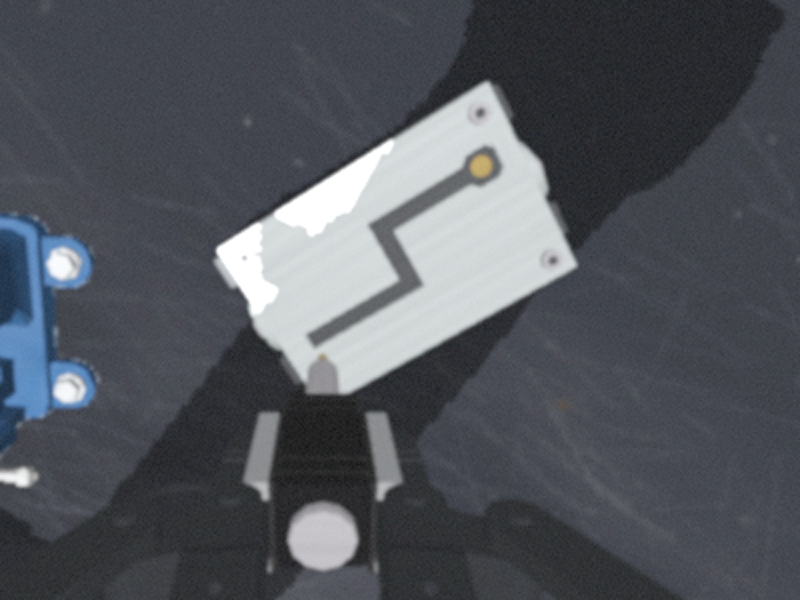

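The view from close shows the groove end at crop (312,341), bend 1 (411,283), bend 2 (381,225), the stud (481,166) and the tip ball (323,358). I'll fit the housing pose and the tip in this camera.

Run:
```python
from h import *
from scipy.optimize import least_squares
c=np.load('w4.npy',allow_pickle=True).item();s=r.read_state()
f=lambda x,y,z:px2w('',(160+x/2,30+y/2),z,c)
L=np.array([(-49,-12),(0,-12),(0,14),(45,14)]);uv=[(312,341),(411,283),(381,225),(481,166)]
M=np.array([f(*p,34)[:2] for p in uv])
R=lambda a:np.array([[np.cos(a),-np.sin(a)],[np.sin(a),np.cos(a)]])
q=least_squares(lambda q:(L@R(q[0]).T+q[1:]-M).ravel(),[-.5,545,-90]).x
print(q,(L@R(q[0]).T+q[1:]-M).round(1))
tip=f(323,358,61.8)[:2];print('tip',tip,'tcp',s['eef_pos'])
P=np.array([(-45,-12),(0,-12),(0,14),(45,14)])@R(q[0]).T+q[1:];print(P)
y=s['tcp_rot'][2];A=np.array([[np.cos(y),np.sin(y)],[np.sin(y),-np.cos(y)]])
print('tool shifts',((P-tip)@A.T).round(1))
```

```text
[-5.12310610e-01  5.47142723e+02 -8.80304531e+01] [[-0.3  0.4]
 [ 0.8 -0.1]
 [-0.8 -0.3]
 [ 0.3 -0.1]]
tip [503.13507526 -77.794756  ] tcp [500.71798257 -79.00507059 126.53117476]
[[502.0377747  -76.43116031]
 [541.26041333 -98.48982344]
 [554.00541869 -75.82785446]
 [593.22805732 -97.88651759]]
tool shifts [[-0.3 -1.7]
 [23.3 36.6]
 [45.4 22.9]
 [69.1 61.2]]
```

```bash
python3 -m inch '[[[0,-2,5,0],[0,-2,12,0],[0,-2,18,0],[0,-2,22,0],[0,-2,25,0],[0,-2,28,0],[0,-2,30,0],[0,-2,31,0],[0,-2,31,0],[0,-2,31,0]]]'
python3 - <<'E'
from h import *
import cv2
for i in range(3):
    s=r.read_state();print(s['eef_pos'],s['wrist_force'],s['torque'])
    c=r.calibration('wrist');im=r.snapshot('wrist')[:,:,::-1]
cv2.imwrite('pics/w5.png',im);np.save('w5.npy',c)
cv2.imwrite('pics/w5c.png',cv2.resize(im[120:270,260:460],None,fx=4,fy=4,interpolation=cv2.INTER_CUBIC))
E
```

```text
time_s: 8.15
eef_pos: [499.3, -77.9, 95.5]
tcp_rot: [3.141, -0.0, 0.505]
wrist_force: [-1.9, 0.3, 1.2]
opening: 0.228
grip_force: 59.1
[499.26815579 -77.91779324  95.47704185] [-1.85662944  0.26334907  1.21516601] [-0.00659056  0.1813964   0.04142628]
[499.27493903 -77.91845064  95.47164688] [-0.45366677 -0.41575435  1.15374136] [0.02409743 0.10919882 0.01095964]
[499.27872267 -77.90124877  95.44759492] [-0.09119844 -0.07381359  2.19020183] [-0.02933126  0.16498366  0.04204889]
```

View pics/w5c.png

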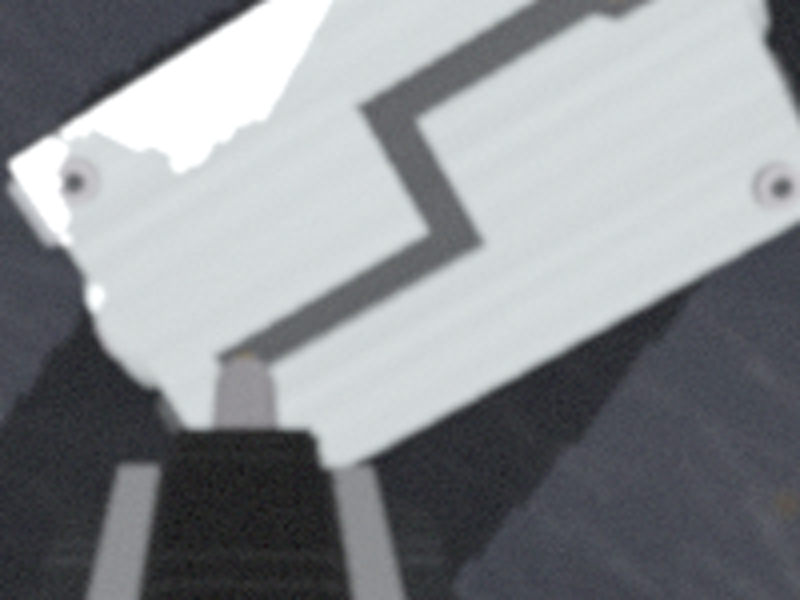

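The tip is pressed down, with the brass ball at crop (243,357) inside the groove's end. The bends are at about (455,240) and (388,108). I'll check its position and force numerically.

Run:
```python
from h import *
from scipy.optimize import least_squares
c=np.load('w5.npy',allow_pickle=True).item()
f=lambda x,y,z:px2w('',(260+x/4,120+y/4),z,c)[:2]
R=lambda a:np.array([[np.cos(a),-np.sin(a)],[np.sin(a),np.cos(a)]])
# top-edge corners of the groove (z=36): bend1 inner/outer, bend2 outer/inner, end corner
L=np.array([(-4,-8),(4,-16),(-4,18),(4,10),(-49,-8)]);M=np.array([f(*p,36) for p in((428,236),(483,240),(358,107),(414,118),(218,357))])
q=least_squares(lambda q:(L@R(q[0]).T+q[1:]-M).ravel(),[-.5,545,-90]).x
print(q,(L@R(q[0]).T+q[1:]-M).round(1).tolist())
for z in(35,38):
    print('tip in housing',z,R(q[0]).T@(f(243,357,z)-q[1:]))
F=[]
for i in range(10):
    F.append([*r.read_state()['wrist_force'],r.read_state()['eef_pos'][2]]);r.snapshot('wrist')
print(np.mean(F,0),np.std(F,0))
```

```text
[-4.99994133e-01  5.47096211e+02 -8.76375766e+01] [[0.9, 0.6], [-0.0, -1.3], [-0.3, 0.9], [-0.1, -0.5], [-0.5, 0.4]]
tip in housing 35 [-44.71814439 -10.88912868]
tip in housing 38 [-44.13775066  -9.98039793]
[-0.42522188 -0.37804843  1.27906081 95.34874807] [0.29589329 0.42792049 0.40646526 0.04563615]
```

```bash
python3 -m inch '[[[1.5,2.5,0.7,0],[3.4,5.6,1.2,0],[5.4,8.9,1.2,0],[7.4,12.2,1.2,0],[9.4,15.5,1.2,0],[11.4,18.8,1.2,0],[13.4,22.1,1.2,0],[15.4,25.4,1.2,0],[17.5,28.7,1.2,0],[19.5,32.0,1.2,0],[21.5,35.2,1.2,0],[23.4,38.4,1.2,0]]]'; python3 -m inch '[[[0,0,0,0],[0,0,0,0]]]';python3 - <<'E'
from h import *
import cv2
F=[]
for i in range(5):
    s=r.read_state();F.append([*s['wrist_force'],*s['eef_pos']]);c=r.calibration('wrist');im=r.snapshot('wrist')[:,:,::-1]
print(np.mean(F,0).round(2))
cv2.imwrite('pics/w6.png',im);np.save('w6.npy',c)
cv2.imwrite('pics/w6c.png',cv2.resize(im[120:270,220:420],None,fx=4,fy=4,interpolation=cv2.INTER_CUBIC))
E
```

```text
time_s: 10.3
eef_pos: [538.5, -100.3, 94.1]
tcp_rot: [3.142, -0.0, 0.505]
wrist_force: [-3.1, 2.8, 1.4]
opening: 0.229
grip_force: 59.2
time_s: 10.55
eef_pos: [539.3, -100.8, 94.6]
tcp_rot: [3.139, -0.001, 0.505]
wrist_force: [1.4, -1.3, 1.8]
opening: 0.224
grip_force: 59.2
[   1.45   -1.13    1.73  539.   -100.53   94.52]
```

View pics/w6c.png

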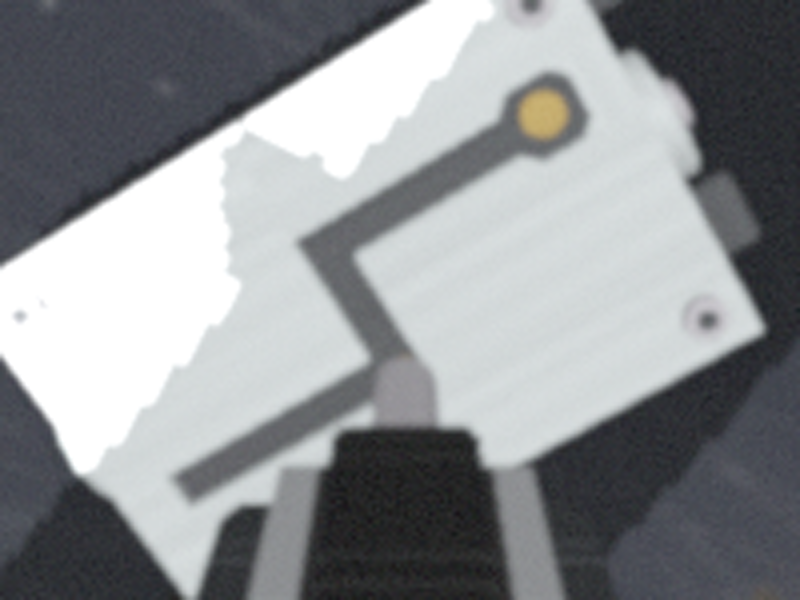

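The tip is at bend 1, with barrel end at crop (404,358). Bend 2 is at about (328,247), the stud at (543,113) and the groove end at (183,491).

Run:
```python
from h import *
from scipy.optimize import least_squares
c=np.load('w6.npy',allow_pickle=True).item()
f=lambda x,y,z:px2w('',(220+x/4,120+y/4),z,c)[:2]
R=lambda a:np.array([[np.cos(a),-np.sin(a)],[np.sin(a),np.cos(a)]])
L=np.array([(-4,18),(4,10),(-49,-8),(-49,-16),(-4,-8),(45,14)]);uv=[(300,242),(355,253),(174,479),(192,503),(369,362)]
M=np.array([f(*p,36) for p in uv]+[f(543,113,33)])
q=least_squares(lambda q:(L@R(q[0]).T+q[1:]-M).ravel(),[-.5,545,-90]).x
print(q,(L@R(q[0]).T+q[1:]-M).round(1).tolist())
print('tip in housing',R(q[0]).T@(f(402,357,35)-q[1:]))
```

```text
[-5.17376773e-01  5.47258151e+02 -8.81544872e+01] [[-0.2, 0.9], [-0.2, -0.5], [0.2, 1.0], [-0.9, -0.8], [0.9, -0.2], [0.2, -0.3]]
tip in housing [  0.5955276 -10.8569425]
```

```bash
python3 -m inch '[[[2.0,-1.3,0,0],[4.8,-3.1,0,0],[7.8,-5.1,0,0],[10.8,-7.0,0,0],[13.8,-9.0,0,0],[16.7,-10.9,0,0],[19.3,-12.6,0,0],[21.2,-13.8,0,0],[21.2,-13.8,0,0]]]'
python3 - <<'E'
from h import *
import cv2
F=[]
for i in range(5):
    s=r.read_state();F.append([*s['wrist_force'],*s['eef_pos']]);c=r.calibration('wrist');im=r.snapshot('wrist')[:,:,::-1]
print(np.mean(F,0).round(2),s['time_s'])
cv2.imwrite('pics/w7.png',im);np.save('w7.npy',c)
E
```

```text
time_s: 11.92
eef_pos: [550.4, -77.2, 94.1]
tcp_rot: [-3.141, -0.001, 0.505]
wrist_force: [-0.4, 0.1, 1.6]
opening: 0.225
grip_force: 59.3
[ 2.0000e-02  1.1400e+00  1.3500e+00  5.5044e+02 -7.7230e+01  9.4180e+01] 12.125
```

Run:
```python
from h import *
import cv2
from scipy.optimize import least_squares
R=lambda a:np.array([[np.cos(a),-np.sin(a)],[np.sin(a),np.cos(a)]])
for k in('w4','w6','w7'):
    c=np.load(k+'.npy',allow_pickle=True).item();im=cv2.imread(f'pics/{k}.png')
    hsv=cv2.cvtColor(im,cv2.COLOR_BGR2HSV);m=((hsv[...,0]>10)&(hsv[...,0]<30)&(hsv[...,1]>90)&(hsv[...,2]>90)).astype(np.uint8)
    m[:, :300]=0;m[:100,:]=0 if k!='w4' else m[:100,:]
    n,_,st,ce=cv2.connectedComponentsWithStats(m);i=[j for j in range(1,n) if st[j,4]>15]
    for j in i:
        print(k,st[j,4],ce[j],px2w('',ce[j],33,c)[:2])
c=np.load('w7.npy',allow_pickle=True).item();t=px2w('',(320.6,209.3),35,c)[:2];print('tip',t)
s=r.read_state();print(s['eef_pos'],t-s['eef_pos'][:2])
```

```text
w4 79 [400.26582278 112.56962025] [593.24407453 -97.7356656 ]
w6 95 [355.22105263 148.10526316] [593.0048094  -97.55079077]
w7 88 [374.94318182 178.13636364] [593.08620326 -97.72127765]
tip [554.1012304  -74.77177041]
[550.37913386 -77.33586723  94.19978802] [3.72209654 2.56409681]
```

```bash
python3 -m inch '[[[1.5,2.4,0,0],[3.4,5.5,0,0],[5.4,8.7,0,0],[7.4,11.9,0.2,0],[9.4,15.1,0.4,0],[11.4,18.3,0.6,0],[13.4,21.6,0.8,0],[15.4,24.8,1,0],[17.5,28.2,1,0],[19.6,31.6,1,0],[21.7,35.0,1,0],[23.0,37.0,1,0]]]'; python3 -m inch '[[[0.5,0.8,0,0],[1,1.5,0,0],[1,1.5,0,0],[1,1.5,0,0],[1,1.5,0,0]]]'
python3 - <<'E'
from h import *
import cv2
F=[]
for i in range(12):
    s=r.read_state();F.append([*s['wrist_force'],*s['eef_pos']]);c=r.calibration('wrist');im=r.snapshot('wrist')[:,:,::-1]
print(np.mean(F,0).round(2),np.std(F,0).round(2),s['time_s'],s['tcp_rot'])
cv2.imwrite('pics/w8.png',im);np.save('w8.npy',c)
m=np.array([593.1,-97.7]);t=s['eef_pos'][:2];print('remaining',m-t-[2.4,1.2],m-t-[3.7,2.6])
hsv=cv2.cvtColor(im,cv2.COLOR_BGR2HSV);M=(hsv[...,0]>10)&(hsv[...,0]<30)&(hsv[...,1]>90)&(hsv[...,2]>70);M[:,:300]=0;M[:,340:]=0
ys,xs=np.nonzero(M[180:230]);print(len(xs),list(zip(xs,ys+180))[:60]);print(w2px(c,(593.1,-97.7,33)))
E
```

```text
time_s: 13.68
eef_pos: [588.5, -99.3, 93.1]
tcp_rot: [3.141, -0.0, 0.505]
wrist_force: [-3.1, 1.9, 2.7]
opening: 0.226
grip_force: 59.3
time_s: 14.3
eef_pos: [590.0, -100.1, 93.3]
tcp_rot: [3.141, -0.0, 0.505]
wrist_force: [0.0, -0.6, 1.8]
opening: 0.227
grip_force: 59.3
[ 2.0000e-02 -6.0000e-01  1.6900e+00  5.8996e+02 -1.0006e+02  9.3220e+01] [0.34 0.51 0.33 0.04 0.03 0.04] 14.85 [ 3.14127601e+00 -2.42674571e-04  5.04714576e-01]
remaining [0.78511745 1.11653828] [-0.51488255 -0.28346172]
31 [(np.int64(319), np.int64(205)), (np.int64(320), np.int64(205)), (np.int64(321), np.int64(205)), (np.int64(322), np.int64(205)), (np.int64(317), np.int64(206)), (np.int64(318), np.int64(206)), (np.int64(319), np.int64(206)), (np.int64(320), np.int64(206)), (np.int64(321), np.int64(206)), (np.int64(322), np.int64(206)), (np.int64(323), np.int64(206)), (np.int64(316), np.int64(207)), (np.int64(317), np.int64(207)), (np.int64(318), np.int64(207)), (np.int64(319), np.int64(207)), (np.int64(320), np.int64(207)), (np.int64(321), np.int64(207)), (np.int64(322), np.int64(207)), (np.int64(323), np.int64(207)), (np.int64(324), np.int64(207)), (np.int64(316), np.int64(208)), (np.int64(317), np.int64(208)), (np.int64(318), np.int64(208)), (np.int64(319), np.int64(208)), (np.int64(320), np.int64(208)), (np.int64(321), np.int64(208)), (np.int64(322), np.int64(208)), (np.int64(323), np.int64(208)), (np.int64(324), np.int64(208)), (np.int64(316), np.int64(209)), (np.int64(317), np.int64(209))]
[320.42540765 209.46737245]
```

```bash
python3 -c "
from station import r
print(r.hand_in())"
```

```text
the job is handed in; nothing more can be done
None
```

I handed the job in at about 15 s, with no verdict returned: the probe ran the groove from the plain end round both bends without lifting, and is still held upright on the stud, within about 1.5 mm of its centre by measurement and pushed in about 4–6 mm (estimated from height and force).

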